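# Start the hold-down screw of a corner jig

### The job

Push the drilled maple offcut square and flush into the corner of the jig's two fences. Then press the red-winged hold-down screw down through the hole in the offcut onto its thread, turn it backward (anticlockwise from above) under light pressure until you feel it drop off the start of the thread, and from there screw it forward (clockwise) about one full turn. Finish while still holding the red wing with the screw started; leave the offcut flush and the things round the jig alone.

Things in the scene. Friction and masses are not known exactly. Their poses are not given: they have to be found in the camera images.
- jig: Corner jig, fixed. Grey base 270 (x) x 180 (y) x 24 mm; origin under its centre, on the bench. Two dark fences 20 mm thick reach z = 46 mm: far fence with inner face at x = +115 mm (y -55 to +80), left fence with inner face at y = +60 mm (x -40 to +115). The base holds, under the screw, a boss with a 6 mm pitch right-hand thread that begins just under the surface, facing an unseen, varying direction.
- fence_corner (a point): Point on the base's surface where the inner faces of the two fences meet: x = +115, y = +60, z = +24 mm in the jig's frame, with the jig's axes. (A tall oak chest stands well to the right of the jig, from world x = 0.48 m on and to the right of y = -0.28 m: swing round clear of it.)
- offcut: Loose pale maple board 160 x 60 x 18 mm, 0.1 to 0.2 kg, flat on the jig's base (z = 24 mm). Origin under its centre; x along its length to the drilled end, y across. A 26 mm hole goes through at x = +45, y = 0. Starts 10 to 55 mm short of both fences, up to 0.15 rad askew, drilled end to the far fence. Home: origin at x = +35, y = +30 mm in the jig's frame, hole under the screw.
- offcut_corner (a point): Bottom corner of the offcut that belongs in the fence corner: x = +80, y = +30, z = 0 mm in the offcut's frame. Home, it meets the fence corner.
- bolt_grip (a point): Middle of the red wing grip on top of the screw, on its axis, 134 mm above the bench when the screw is up. The wing is an upright bar 44 mm long (this frame's x), 12 mm thick (y), 24 mm high, turning and sinking with the screw; grip it across its thickness from above. A flange of 12 mm radius lies 12 to 16 mm below this point.
- plunge (a joint): How far the screw is pressed down, m. 0 = up, tip 4 mm above the offcut; a light spring (1 N, 3 N at the bottom) lifts it when let go unthreaded. Bears on the thread at 0.026 to 0.032: turned backward it climbs 6 mm a turn to 0.026, then drops to 0.032. Screwed in it sinks 6 mm a turn (1.5 mm play), to about 0.038 after one turn. Half a turn in, it stays down when let go, to grip afresh.
- bolt (a joint): Turn of the screw in rad, positive clockwise from above (forward), negative backward. 0 = wing along the jig's x. Starts between -0.2 and 0.5; light friction keeps it where it is left. The drop comes somewhere between -0.6 and -1.2; one turn forward of it is between 5.1 and 5.7.
- wax_tin: Bystander: round tin with an orange lid, 66 mm across, 25 mm high, on the bench left of the jig.
- cork_block: Bystander: brown cork sanding block 56 x 90 x 29 mm, left of the jig.
- cap_jar: Bystander: small black pot with a white cap, 38 mm across, 32 mm high, behind the jig.
- pencil: Bystander: green pencil 147 mm long, behind the jig.
- bridge (a point): On the screw's axis at the bench: x = +80, y = +30, z = 0 mm in the jig's frame, with the jig's axes. Above it an aluminium bridge, 44 mm wide in y, overhangs the corner from the far fence back to 22 mm before this axis, 48 to 62 mm above the bench; a dark barrel of 18 mm radius on it reaches 72 mm. The upright hold-down screw runs in it.

How it is judged:
By the outcome, as a careful person would: the job done as asked, in the order asked, and still so for the second after the job is handed in, while the arm keeps its last pose, push and grip.
It also fails if it takes over 72 s, if anything falls off the work surface, if the arm or the gripper's body presses on something with over 40 N, if the wrist force passes 120 N, or if a joint passes its speed limit or range.

### The arm

A 7-joint arm with a two-finger parallel gripper is mounted at the origin on a cart in front of the work surface, level with it; the furniture and walls round the work are solid. World frame = base frame: x ahead of the robot, y to its left, z up, the work surface at z = 0. Lengths are in mm, angles in rad, forces in N, time in s.
With the tool pointing down it reaches from about 425 to 875 mm from the base axis. Payload 8.4 kg.
Tool frame: the origin (TCP) lies at the centre of the arm's flange, where the gripper is bolted on; the fingertips stand 182 mm ahead of it and the grasp point (between the pads) lies 164 mm ahead of it (manip.grip_point_offset is the distance from the TCP to the grasp point, in mm); z points along the fingers, y is the line along which they close (so a half turn about z gives the same grasp; the last joint's range is limited). The gripper opens to 87 mm and grips with 3 to 60 N. Pads are 19 mm wide; open, the fingers measure 117 mm over their backs; the gripper's body (75 mm by 190 mm) begins 51 mm behind the grasp point.
Start: joints at [-1.319, 0.333, 0.04, 1.465, -0.013, 1.343, -0.059], TCP at [223.375, 610.391, 404.746] pointing down, gripper open.
Joint ranges: [-2.58, 2.58], [-0.38, 2.09], [-1.3, 1.39], [0.25, 2.4], [-1.5, 4.64], [0.08, 2.09], [-2.65, 2.65]. Speed limits (rad/s): [2.22, 2.22, 2.79, 2.79, 3.14, 3.14, 3.14].

### API

Orientations are given as a unit quaternion [x, y, z, w].
In Python, from workcell import manip, cams, workorder gives the robot as it stands. The module is installed in compiled form; this text tells all that it offers.
- The arm moves only by the shell command python3 -m handwheel 'ROWS' [OPENING]. ROWS is JSON, a list of rows, each an object of numbers: "tx", "ty", "tz": the shift along the tool's x, y, z in mm; "rx", "ry", "rz": the turn, a rotation vector about the tool's x, y, z in degrees. In form: [{"tx": .., "ty": .., "tz": .., "rx": .., "ry": .., "rz": ..}, ...]. A call has 1 to 20 rows; each row is the pose to reach, as a shift and turn from the pose commanded when the call began, along the tool's axes at that moment; what a row does not reach only later rows make up. A row lasts 1/12 s, in which the tool goes at most 41.7 mm and 7.16 degrees, less where a joint would pass 70% of its speed; a pose out of reach is approached as far as the arm can. A call with a gripper value outside its range is refused whole. OPENING is the closure, from 0 (fully open) to 1 (shut), set as the call begins (- or left out, the last holds). The fingers move at their own pace and stop on an object; the grip force is fixed at half the most. Time passes only in rows, so rows that repeat a pose let the fingers close. It gives the time, the measured TCP pose, the force, the opening and the grip force at its end, in the units of the state.
- manip.read_state(): the state, without advancing time (a new reading comes with each control period).
- cams.camera(name): name is "scene" or "top"; returns the picture (480x640x3 uint8, red, green, blue); there is no depth.
- cams.calibration(name): a dict with "fx", "fy", "cx", "cy" (pixels), "cam_to_world" (4x4, takes a point from camera to world coordinates). Camera axes: x right, y up, looking along -z (the intrinsics and any distortion apply to the point x, -y, -z); pixel columns grow to the right and rows downward; lengths in mm; the calibration is good to about 2 mm. A picture is of the moment at which its call begins. calibration takes no time and is no camera call.
- workorder.hand_in(): hands the job in; it is judged then, once.
The state is a dict: "time": time; "joint_pos": joint angles; "dq": joint speeds; "tau": joint torques, N m; "position": TCP position; "orientation": TCP orientation; "ft_force": force on the tool from outside, world axes, zero at the start; "torque": the same for the moment, N m; "opening": opening from 0.0 (shut) to 1.0 (fully open); "gripper_force": force on a finger pad.
Only numpy, scipy, OpenCV 4.12 (cv2) and the standard library are available. Lean on these libraries where they do the work, as an engineer would, in place of code of your own. Each camera call takes 0.05 s, during which the arm holds its last target. There are 200 camera calls.

## Working session

There is one attempt and no reset: what is moved stays moved. The work goes in short steps, Python scripts to look and compute and a shell command to move; the robot and the scene stay as the last step left them, time stands still between calls to the robot, and variables do not carry over. Pictures are saved under pics/ and viewed, at most 10 in all, crops included, and the job is handed in when it is done.

```bash
mkdir -p pics
python3 - <<'E'
from workcell import manip, cams
import cv2
for n in ("scene","top"):
    im=cams.camera(n); cv2.imwrite(f"pics/{n}0.png",im[:,:,::-1])
    c=cams.calibration(n); print(n,{k:(v if not hasattr(v,'tolist') else v.tolist()) for k,v in c.items()})
s=manip.read_state(); print(s['time'],s['position'],s['orientation'],manip.grip_point_offset)
E
```

```text
scene {'fx': 589.5220627582935, 'fy': 589.5220627582935, 'cx': 320.1626887075129, 'cy': 244.89658292340468, 'cam_to_world': [[0.8623736512050203, 0.23717755071087887, -0.44727899028023943, 130.76516282599977], [-0.5061300187160424, 0.42483691184615, -0.7505637897524265, -434.99956339074953], [0.01200374365856551, 0.8736477595529073, 0.4864108370157519, 595.5666717877373], [0.0, 0.0, 0.0, 1.0]]}
top {'fx': 442.95663272040343, 'fy': 442.95663272040343, 'cx': 325.6559915083137, 'cy': 232.15521464894735, 'cam_to_world': [[0.0201594125842866, 0.994190359564515, -0.10573139095479997, 509.4270211179147], [-0.9997076327129395, 0.01863239437843451, -0.015410482640614495, 303.00341999149776], [-0.013350924303084948, 0.10601114483254455, 0.9942753089519755, 942.8981248847393], [0.0, 0.0, 0.0, 1.0]]}
0.1 [223.31654549 610.25779172 403.93066579] [ 1.74500083e-01  9.84656876e-01 -7.43067957e-04 -7.63309637e-05] 163.5
```

View pics/scene0.png

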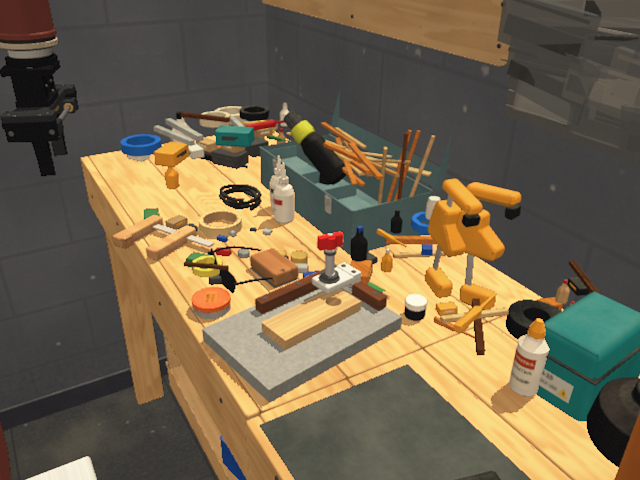

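View pics/top0.png

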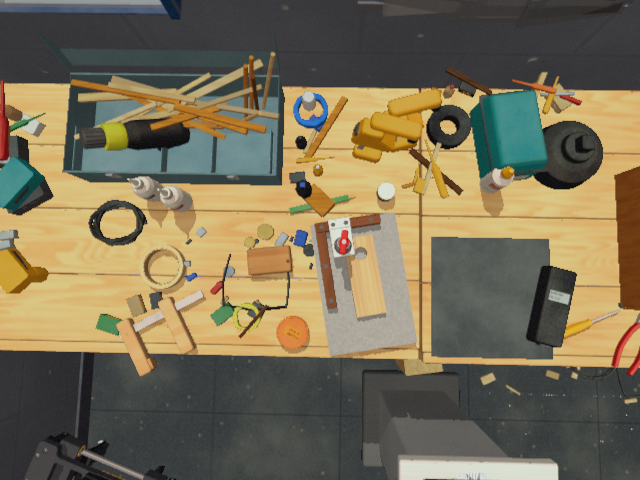

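The top view shows the jig with its base corners near (313,222), (397,213), (416,346) and (331,357). The red wing is near (343,243) and the offcut runs from (362,233) to (370,318). I'll zoom in for exact corners.

Run:
```python
import cv2
a=cv2.imread("pics/top0.png")[205:365,300:430]; b=cv2.imread("pics/scene0.png")[220:400,195:415]
cv2.imwrite("pics/c1.png",cv2.resize(a,None,fx=3.7,fy=3.7,interpolation=cv2.INTER_CUBIC))
```

```text
(no output)
```

View pics/c1.png

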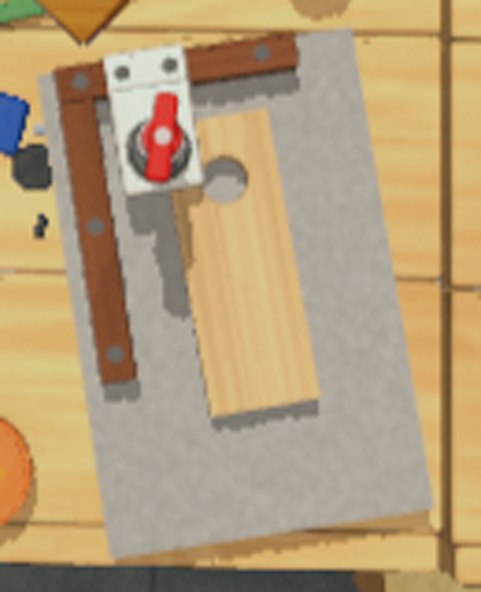

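The crop shows:
- **Base corners:** (38,75), (353,28), (433,510) and (110,557).
- **Offcut top corners:** (268,107), (318,400) and (210,417), with the hole at (222,178).
- **Wing:** runs from (166,95) to (157,180).

```bash
cat > h.py <<'E'
import numpy as np
from workcell import manip, cams
from scipy.spatial.transform import Rotation as R
from scipy.optimize import least_squares
def ray(n,u,v,z):
    c=cams.calibration(n);T=np.array(c["cam_to_world"])
    d=T[:3,:3]@np.array([(u-c["cx"])/c["fx"],-(v-c["cy"])/c["fy"],-1]);o=T[:3,3]
    return (o+d*(z-o[2])/d[2])[:2]
def fit(local,world):
    f=lambda p:(np.array(local)@np.array([[np.cos(p[2]),np.sin(p[2])],[-np.sin(p[2]),np.cos(p[2])]])+p[:2]-world).ravel()
    s=least_squares(f,[*np.mean(world,0),0]);return s.x,np.abs(s.fun).max()
def w2j(j,p): c,s=np.cos(j[2]),np.sin(j[2]);return np.array([[c,s],[-s,c]])@(np.array(p)-j[:2])
def j2w(j,p): c,s=np.cos(j[2]),np.sin(j[2]);return np.array([[c,-s],[s,c]])@np.array(p)+j[:2]
def st():
    s=manip.read_state();r=R.from_quat(s["orientation"]);m=r.as_matrix();return s,m
E
python3 - <<'E'
from h import *
C=lambda u,v,z:ray("top",300+u/3.7,205+v/3.7,z)
j,e=fit([(135,90),(135,-90),(-135,-90),(-135,90)],[C(38,75,24),C(353,28,24),C(433,510,24),C(110,557,24)])
print("jig",j,e)
o,e=fit([(80,-30),(-80,-30),(-80,30),(45,0)],[C(268,107,42),C(318,400,42),C(210,417,42),C(222,178,42)])
print("off",o,e,"in jig",w2j(j,o[:2]),o[2]-j[2])
print("screw from jig",j2w(j,(80,30)),"hub seen",C(162,135,146))
print("fence pts in jig (expect 115,-55)(-40,60)",w2j(j,C(297,68,46)),w2j(j,C(136,378,46)))
a,b=C(165,95,146),C(157,180,146);print("wing yaw",np.arctan2(*(a-b)[::-1]),"rel jig",np.arctan2(*(a-b)[::-1])-j[2])
s,m=st();print(m.round(3),s["joint_pos"])
for n,p in(("tin",ray("top",293,333,25)),):print(n,p,w2j(j,p))
E
```

```text
jig [5.03274981e+02 2.38333634e+02 1.67741462e-01] 0.8106707611003117
off [5.18665200e+02 2.36930890e+02 1.83660022e-01] 1.1324876880275383 in jig [14.94001147 -3.95254446] 0.01591856042013781
screw from jig [577.14345136 281.2690402 ] hub seen [577.85330981 282.30711662]
fence pts in jig (expect 115,-55)(-40,60) [114.48912994 -52.17436042] [-39.27489118  60.7435388 ]
wing yaw -0.07757831086402708 rel jig -0.24531977241041908
[[-0.939  0.344 -0.   ]
 [ 0.344  0.939 -0.001]
 [-0.    -0.001 -1.   ]] [-1.31920439  0.33384745  0.03986595  1.46620856 -0.013388    1.34329633
 -0.05849797]
tin [399.27567181 379.57099318] [-78.95919622 156.61830397]
```

```bash
cat >> h.py <<'E'
J=np.array([503.5,238.8,0.1677])
def go(jx,jy,z,yaw=0,unit=True):
    """rows' numbers to bring TCP to jig (jx,jy), height z, tool y at jig-y turned by yaw (ccw)"""
    s,m=st();a=J[2]+yaw+np.pi/2;y=np.array([np.cos(a),np.sin(a),0]);zz=np.array([0,0,-1.]);M=np.c_[np.cross(y,zz),y,zz]
    t=m.T@(np.r_[j2w(J,(jx,jy)),z]-s["position"]);r=R.from_matrix(m.T@M).as_rotvec(degrees=True)
    print("t",t.round(1),"r",r.round(2),"f",s["ft_force"].round(1),"time",round(s["time"],2),"now jig",w2j(J,s["position"][:2]).round(1),s["position"][2].round(1),"j7",s["joint_pos"].round(2))
E
python3 -c "
from h import *
go(8,-65,300)"
```

```text
t [-429.9 -304.9  104.4] r [-9.000e-02 -2.000e-02 -2.971e+01] f [ 0.  -0.2  1.4] time 0.1 now jig [-214.3  413. ] 403.9 j7 [-1.32  0.33  0.04  1.47 -0.01  1.34 -0.06]
```

```bash
python3 -m handwheel '[{"tx":-430,"ty":-305,"tz":0,"rz":-29.7},{"tx":-430,"ty":-305,"tz":0,"rz":-29.7},{"tx":-430,"ty":-305,"tz":0,"rz":-29.7},{"tx":-430,"ty":-305,"tz":0,"rz":-29.7},{"tx":-430,"ty":-305,"tz":0,"rz":-29.7},{"tx":-430,"ty":-305,"tz":0,"rz":-29.7},{"tx":-430,"ty":-305,"tz":0,"rz":-29.7},{"tx":-430,"ty":-305,"tz":0,"rz":-29.7},{"tx":-430,"ty":-305,"tz":0,"rz":-29.7},{"tx":-430,"ty":-305,"tz":0,"rz":-29.7},{"tx":-430,"ty":-305,"tz":0,"rz":-29.7},{"tx":-430,"ty":-305,"tz":0,"rz":-29.7},{"tx":-430,"ty":-305,"tz":0,"rz":-29.7},{"tx":-430,"ty":-305,"tz":0,"rz":-29.7},{"tx":-430,"ty":-305,"tz":100,"rz":-29.7},{"tx":-430,"ty":-305,"tz":100,"rz":-29.7},{"tx":-430,"ty":-305,"tz":100,"rz":-29.7},{"tx":-430,"ty":-305,"tz":100,"rz":-29.7}]' 1; python3 -c "
from h import *
go(8,-65,213)"
```

```text
t [-429.9 -304.8  191.4] r [-9.000e-02 -2.000e-02 -2.971e+01] f [ 0.  -0.2  1.4] time 0.1 now jig [-214.3  413. ] 403.9 j7 [-1.32  0.33  0.04  1.47 -0.01  1.34 -0.06]invalid input at $[0]: expected keys tx, ty, tz, rx, ry, rz
```

All six keys are required.

```bash
python3 -m handwheel '[{"tx":-430,"ty":-305,"tz":0,"rx":0,"ry":0,"rz":-29.7},{"tx":-430,"ty":-305,"tz":0,"rx":0,"ry":0,"rz":-29.7},{"tx":-430,"ty":-305,"tz":0,"rx":0,"ry":0,"rz":-29.7},{"tx":-430,"ty":-305,"tz":0,"rx":0,"ry":0,"rz":-29.7},{"tx":-430,"ty":-305,"tz":0,"rx":0,"ry":0,"rz":-29.7},{"tx":-430,"ty":-305,"tz":0,"rx":0,"ry":0,"rz":-29.7},{"tx":-430,"ty":-305,"tz":0,"rx":0,"ry":0,"rz":-29.7},{"tx":-430,"ty":-305,"tz":0,"rx":0,"ry":0,"rz":-29.7},{"tx":-430,"ty":-305,"tz":0,"rx":0,"ry":0,"rz":-29.7},{"tx":-430,"ty":-305,"tz":0,"rx":0,"ry":0,"rz":-29.7},{"tx":-430,"ty":-305,"tz":0,"rx":0,"ry":0,"rz":-29.7},{"tx":-430,"ty":-305,"tz":0,"rx":0,"ry":0,"rz":-29.7},{"tx":-430,"ty":-305,"tz":0,"rx":0,"ry":0,"rz":-29.7},{"tx":-430,"ty":-305,"tz":0,"rx":0,"ry":0,"rz":-29.7},{"tx":-430,"ty":-305,"tz":100,"rx":0,"ry":0,"rz":-29.7},{"tx":-430,"ty":-305,"tz":100,"rx":0,"ry":0,"rz":-29.7},{"tx":-430,"ty":-305,"tz":100,"rx":0,"ry":0,"rz":-29.7},{"tx":-430,"ty":-305,"tz":100,"rx":0,"ry":0,"rz":-29.7}]' 1; python3 -c "
from h import *
go(8,-65,213)"
```

```text
time: 1.6
position: [520.5, 175.9, 300.1]
orientation: [-0.084, 0.996, -0.002, -0.004]
ft_force: [-1.2, -0.4, 0.4]
opening: 0.006
gripper_force: 0.0
t [-2.4  0.1 87. ] r [-0.14 -0.44  0.  ] f [-1.2 -0.4  0.4] time 1.6 now jig [  6.2 -64.9] 300.1 j7 [-0.69  0.22  0.33  1.85 -0.08  1.09  1.4 ]
```

```bash
python3 -m handwheel '[{"tx":-2.4,"ty":0,"tz":40,"rx":0,"ry":-0.4,"rz":0},{"tx":-2.4,"ty":0,"tz":75,"rx":0,"ry":-0.4,"rz":0},{"tx":-2.4,"ty":0,"tz":87,"rx":0,"ry":-0.4,"rz":0},{"tx":-2.4,"ty":0,"tz":87,"rx":0,"ry":-0.4,"rz":0},{"tx":-2.4,"ty":6,"tz":87,"rx":0,"ry":-0.4,"rz":0},{"tx":-2.4,"ty":12,"tz":87,"rx":0,"ry":-0.4,"rz":0},{"tx":-2.4,"ty":16,"tz":87,"rx":0,"ry":-0.4,"rz":0},{"tx":-2.4,"ty":20,"tz":87,"rx":0,"ry":-0.4,"rz":0},{"tx":-2.4,"ty":24,"tz":87,"rx":0,"ry":-0.4,"rz":0},{"tx":-2.4,"ty":28,"tz":87,"rx":0,"ry":-0.4,"rz":0},{"tx":-2.4,"ty":32,"tz":87,"rx":0,"ry":-0.4,"rz":0},{"tx":-2.4,"ty":36,"tz":87,"rx":0,"ry":-0.4,"rz":0},{"tx":-2.4,"ty":40,"tz":87,"rx":0,"ry":-0.4,"rz":0},{"tx":-2.4,"ty":43,"tz":87,"rx":0,"ry":-0.4,"rz":0},{"tx":-2.4,"ty":45,"tz":87,"rx":0,"ry":-0.4,"rz":0},{"tx":-2.4,"ty":45,"tz":87,"rx":0,"ry":-0.4,"rz":0}]'; python3 -c "
from h import *
go(8,-15,213)
import cv2
cv2.imwrite('pics/c2.png',cv2.resize(cams.camera('scene')[200:400,180:430,::-1],None,fx=3,fy=3,interpolation=cv2.INTER_CUBIC))"
```

```text
time: 2.93
position: [517.1, 221.5, 217.7]
orientation: [-0.084, 0.996, 0.0, 0.003]
ft_force: [0.5, 0.1, 0.5]
opening: 0.005
gripper_force: 0.0
t [2.5 4.3 4.7] r [0.01 0.39 0.02] f [0.5 0.1 0.5] time 2.93 now jig [ 10.5 -19.3] 217.7 j7 [-0.73  0.34  0.29  1.9  -0.12  0.92  1.35]
```

View pics/c2.png

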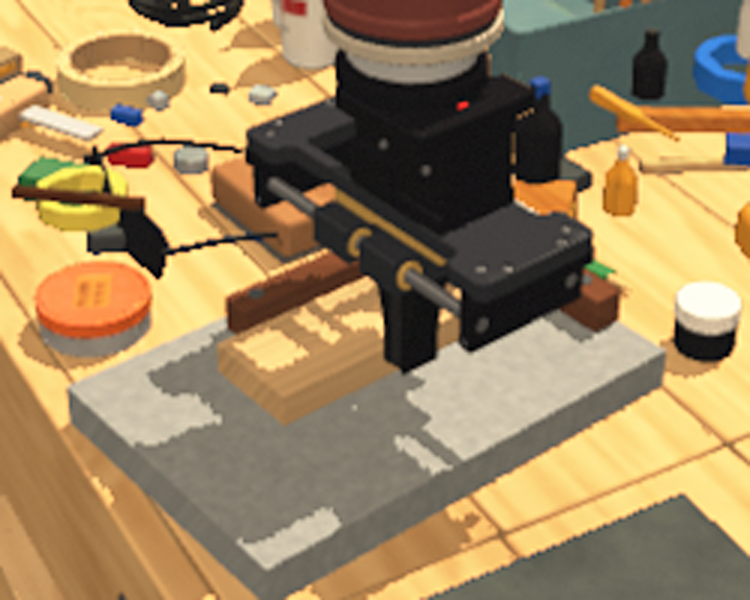

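The fingers are against the offcut's right side and it's sliding freely. It isn't at the fence yet.

```bash
python3 -m handwheel '[{"tx":0,"ty":1.5,"tz":2,"rx":0,"ry":0.4,"rz":0},{"tx":0,"ty":3,"tz":3,"rx":0,"ry":0.4,"rz":0},{"tx":0,"ty":4.5,"tz":3,"rx":0,"ry":0.4,"rz":0},{"tx":0,"ty":5.5,"tz":3,"rx":0,"ry":0.4,"rz":0},{"tx":0,"ty":5.5,"tz":3,"rx":0,"ry":0.4,"rz":0}]'; python3 -c "
from h import *
go(8,-15,213)"
```

```text
time: 3.4
position: [516.2, 226.7, 214.6]
orientation: [-0.084, 0.996, 0.0, -0.0]
ft_force: [-0.2, -0.1, -0.2]
opening: 0.003
gripper_force: 0.0
t [ 2.5 -1.   1.6] r [ 0.01 -0.02  0.01] f [-0.2 -0.1 -0.2] time 3.4 now jig [ 10.5 -14. ] 214.6 j7 [-0.74  0.34  0.29  1.89 -0.12  0.92  1.35]
```

```bash
python3 -m handwheel '[{"tx":0,"ty":1,"tz":0,"rx":0,"ry":0,"rz":0},{"tx":0,"ty":1.5,"tz":0,"rx":0,"ry":0,"rz":0},{"tx":0,"ty":2,"tz":0,"rx":0,"ry":0,"rz":0},{"tx":0,"ty":2,"tz":0,"rx":0,"ry":0,"rz":0}]'; python3 -m handwheel '[{"tx":0,"ty":1,"tz":0,"rx":0,"ry":0,"rz":0},{"tx":0,"ty":2,"tz":0,"rx":0,"ry":0,"rz":0},{"tx":0,"ty":2,"tz":0,"rx":0,"ry":0,"rz":0}]'
```

```text
time: 3.73
position: [516.0, 228.5, 214.8]
orientation: [-0.084, 0.996, 0.0, 0.0]
ft_force: [-0.3, 0.1, -0.6]
opening: 0.006
gripper_force: 0.1
time: 3.98
position: [515.6, 230.6, 214.8]
orientation: [-0.084, 0.996, 0.0, 0.0]
ft_force: [0.2, -0.1, -0.5]
opening: 0.008
gripper_force: 0.0
```

```bash
python3 -m handwheel '[{"tx":0,"ty":1,"tz":0,"rx":0,"ry":0,"rz":0},{"tx":0,"ty":2,"tz":0,"rx":0,"ry":0,"rz":0},{"tx":0,"ty":2,"tz":0,"rx":0,"ry":0,"rz":0}]'|grep -E "pos|ft"; python3 -m handwheel '[{"tx":0,"ty":1,"tz":0,"rx":0,"ry":0,"rz":0},{"tx":0,"ty":1.5,"tz":0,"rx":0,"ry":0,"rz":0},{"tx":0,"ty":1.5,"tz":0,"rx":0,"ry":0,"rz":0}]'|grep -E "pos|ft"; python3 -c "
from h import *
go(8,-15,213)
import cv2
cv2.imwrite('pics/c3.png',cv2.resize(cams.camera('scene')[240:370,240:410,::-1],None,fx=4.5,fy=4.5,interpolation=cv2.INTER_CUBIC))"
```

```text
position: [515.5, 232.3, 214.8]
ft_force: [0.4, -1.0, -0.8]
position: [515.5, 232.6, 214.8]
ft_force: [1.2, -6.1, 0.5]
t [ 2.8 -6.9  1.8] r [-0.09  0.01 -0.07] f [ 1.2 -6.1  0.5] time 4.48 now jig [10.8 -8.1] 214.8 j7 [-0.75  0.35  0.29  1.89 -0.12  0.92  1.33]
```

View pics/c3.png

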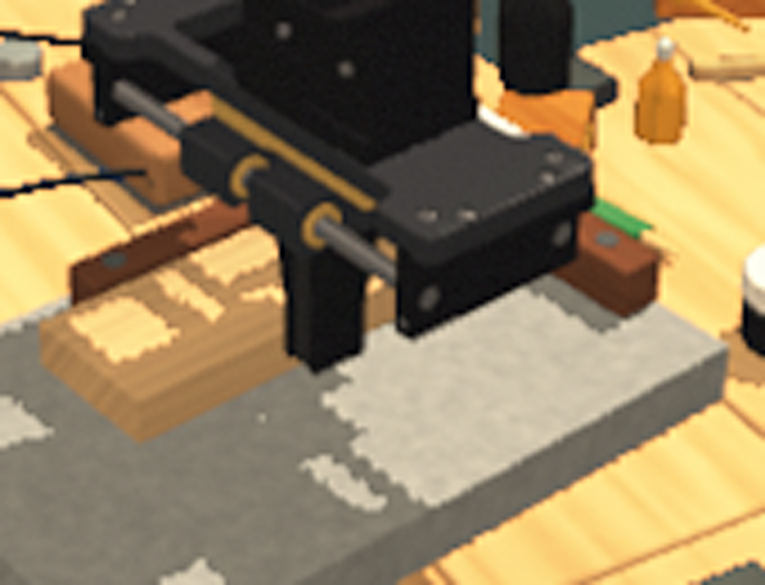

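It has touched the left fence with 6 N and looks flush. Next I'll go round to its near end and push toward the far fence.

```bash
python3 -m handwheel '[{"tx":0,"ty":-18,"tz":0,"rx":0,"ry":0,"rz":0},{"tx":35,"ty":-18,"tz":0,"rx":0,"ry":0,"rz":0},{"tx":70,"ty":-18,"tz":0,"rx":0,"ry":0,"rz":0},{"tx":101,"ty":-18,"tz":0,"rx":0,"ry":0,"rz":0},{"tx":101,"ty":-18,"tz":0,"rx":0,"ry":0,"rz":0},{"tx":101,"ty":20,"tz":0,"rx":0,"ry":0,"rz":0},{"tx":101,"ty":37,"tz":0,"rx":0,"ry":0,"rz":0},{"tx":101,"ty":37,"tz":0,"rx":0,"ry":0,"rz":0},{"tx":95,"ty":37,"tz":0,"rx":0,"ry":0,"rz":0},{"tx":91,"ty":37,"tz":0,"rx":0,"ry":0,"rz":0},{"tx":87,"ty":37,"tz":0,"rx":0,"ry":0,"rz":0},{"tx":83,"ty":37,"tz":0,"rx":0,"ry":0,"rz":0},{"tx":79,"ty":37,"tz":0,"rx":0,"ry":0,"rz":0},{"tx":75,"ty":37,"tz":0,"rx":0,"ry":0,"rz":0},{"tx":72,"ty":37,"tz":0,"rx":0,"ry":0,"rz":0},{"tx":70,"ty":37,"tz":0,"rx":0,"ry":0,"rz":0},{"tx":68,"ty":37,"tz":0,"rx":0,"ry":0,"rz":0},{"tx":68,"ty":37,"tz":0,"rx":0,"ry":0,"rz":0}]'|grep -E "pos|ft"; python3 -m handwheel '[{"tx":-1,"ty":0,"tz":0,"rx":0,"ry":0,"rz":0},{"tx":-2,"ty":0,"tz":0,"rx":0,"ry":0,"rz":0},{"tx":-2,"ty":0,"tz":0,"rx":0,"ry":0,"rz":0}]'|grep -E "pos|ft"; python3 -c "
from h import *
go(-54.5,30,213)"
```

```text
position: [442.2, 258.9, 214.7]
ft_force: [0.2, -0.8, -0.3]
position: [443.9, 259.3, 214.8]
ft_force: [0.2, -1.0, -0.0]
t [-0.8 -0.2  1.8] r [ 0.    0.01 -0.  ] f [ 0.2 -1.  -0. ] time 6.28 now jig [-55.3  30.2] 214.8 j7 [-0.84  0.25  0.25  2.01 -0.08  0.89  1.19]
```

```bash
python3 -m handwheel '[{"tx":-1,"ty":0,"tz":0,"rx":0,"ry":0,"rz":0},{"tx":-2,"ty":0,"tz":0,"rx":0,"ry":0,"rz":0},{"tx":-2,"ty":0,"tz":0,"rx":0,"ry":0,"rz":0}]'|grep -E "pos|ft"; python3 -m handwheel '[{"tx":-1,"ty":0,"tz":0,"rx":0,"ry":0,"rz":0},{"tx":-1,"ty":0,"tz":0,"rx":0,"ry":0,"rz":0}]'|grep -E "pos|ft"; python3 -c "
from h import *
go(-54.5,30,213)"
```

```text
position: [444.7, 259.6, 214.6]
ft_force: [-7.8, -2.6, 6.6]
position: [445.1, 259.7, 214.5]
ft_force: [-12.6, -4.0, 10.6]
t [ 0.4 -0.4  1.5] r [-0.04 -0.29  0.03] f [-12.6  -4.   10.6] time 6.7 now jig [-54.1  30.4] 214.5 j7 [-0.84  0.26  0.25  2.   -0.08  0.9   1.2 ]
```

It's on the far fence at 12 N. One more press on the right side will make it square.

```bash
python3 -m handwheel '[{"tx":15,"ty":0,"tz":0,"rx":0,"ry":0,"rz":0},{"tx":15,"ty":-35,"tz":0,"rx":0,"ry":0,"rz":0},{"tx":15,"ty":-55,"tz":0,"rx":0,"ry":0,"rz":0},{"tx":15,"ty":-55,"tz":0,"rx":0,"ry":0,"rz":0},{"tx":-20,"ty":-55,"tz":0,"rx":0,"ry":0,"rz":0},{"tx":-55,"ty":-55,"tz":0,"rx":0,"ry":0,"rz":0},{"tx":-65,"ty":-55,"tz":0,"rx":0,"ry":0,"rz":0},{"tx":-65,"ty":-55,"tz":0,"rx":0,"ry":0,"rz":0},{"tx":-65,"ty":-47,"tz":0,"rx":0,"ry":0,"rz":0},{"tx":-65,"ty":-42,"tz":0,"rx":0,"ry":0,"rz":0},{"tx":-65,"ty":-40,"tz":0,"rx":0,"ry":0,"rz":0},{"tx":-65,"ty":-38,"tz":0,"rx":0,"ry":0,"rz":0},{"tx":-65,"ty":-37,"tz":0,"rx":0,"ry":0,"rz":0},{"tx":-65,"ty":-37,"tz":0,"rx":0,"ry":0,"rz":0}]'|grep -E "pos|ft"; python3 -c "
from h import *
go(10,-8,213)"
```

```text
position: [516.4, 232.9, 214.6]
ft_force: [-0.3, -6.7, 1.1]
t [1.8 0.  1.6] r [-0.12 -0.08 -0.03] f [-0.3 -6.7  1.1] time 7.87 now jig [11.8 -8. ] 214.6 j7 [-0.75  0.35  0.29  1.88 -0.12  0.93  1.34]
```

Flush on both sides. Now I'll retreat, open, and move above the wing.

```bash
python3 -m handwheel '[{"tx":5,"ty":-20,"tz":0,"rx":0,"ry":0,"rz":0},{"tx":5,"ty":-20,"tz":-40,"rx":0,"ry":0,"rz":0},{"tx":5,"ty":-20,"tz":-80,"rx":0,"ry":0,"rz":0},{"tx":5,"ty":-20,"tz":-120,"rx":0,"ry":0,"rz":0},{"tx":5,"ty":-20,"tz":-160,"rx":0,"ry":0,"rz":0},{"tx":5,"ty":-20,"tz":-165,"rx":0,"ry":0,"rz":0},{"tx":-20,"ty":0,"tz":-165,"rx":0,"ry":0,"rz":7},{"tx":-50,"ty":20,"tz":-165,"rx":0,"ry":0,"rz":14},{"tx":-68,"ty":37,"tz":-165,"rx":0,"ry":0,"rz":14},{"tx":-68,"ty":37,"tz":-165,"rx":0,"ry":0,"rz":14},{"tx":-68,"ty":37,"tz":-165,"rx":0,"ry":0,"rz":14},{"tx":-68,"ty":37,"tz":-165,"rx":0,"ry":0,"rz":14}]' 0; python3 -c "
from h import *
go(80,30,350,-.245)
import cv2
cv2.imwrite('pics/c4.png',cv2.resize(cams.camera('scene')[190:390,200:430,::-1],None,fx=3,fy=3,interpolation=cv2.INTER_CUBIC))"
```

```text
time: 8.87
position: [577.4, 281.7, 379.4]
orientation: [0.038, 0.999, -0.0, -0.0]
ft_force: [0.1, 0.2, 0.1]
opening: 0.835
gripper_force: 0.0
t [-0.   0.  29.4] r [-0.04 -0.04  0.05] f [0.1 0.2 0.1] time 8.87 now jig [80. 30.] 379.4 j7 [-0.79  0.34  0.34  1.53 -0.11  1.29  1.06]
```

View pics/c4.png

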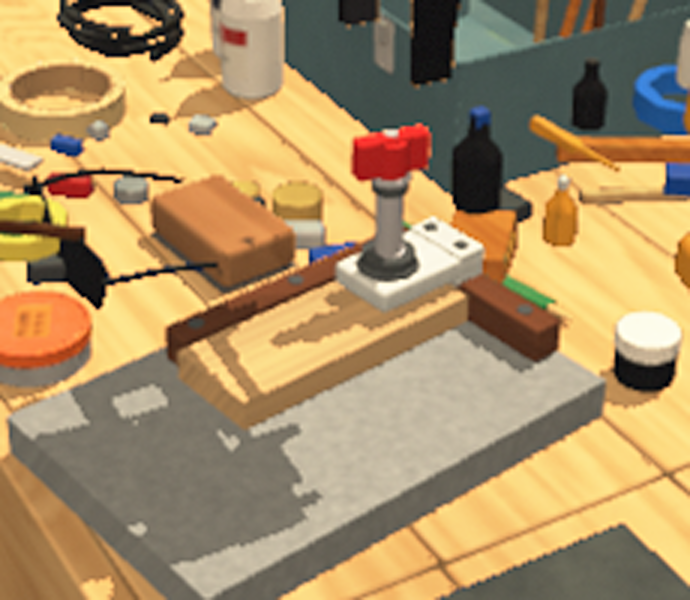

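The offcut sits flush along both fences. I'll descend so the tips end just above the flange, then close.

```bash
python3 -m handwheel '[{"tx":0,"ty":0,"tz":30,"rx":0,"ry":0,"rz":0},{"tx":0,"ty":0,"tz":50,"rx":0,"ry":0,"rz":0},{"tx":0,"ty":0,"tz":62,"rx":0,"ry":0,"rz":0},{"tx":0,"ty":0,"tz":70,"rx":0,"ry":0,"rz":0},{"tx":0,"ty":0,"tz":72,"rx":0,"ry":0,"rz":0},{"tx":0,"ty":0,"tz":72,"rx":0,"ry":0,"rz":0}]'|grep -E "pos|ft|open|grip"; python3 -m handwheel '[{"tx":0,"ty":0,"tz":0,"rx":0,"ry":0,"rz":0},{"tx":0,"ty":0,"tz":0,"rx":0,"ry":0,"rz":0},{"tx":0,"ty":0,"tz":0,"rx":0,"ry":0,"rz":0},{"tx":0,"ty":0,"tz":0,"rx":0,"ry":0,"rz":0},{"tx":0,"ty":0,"tz":0,"rx":0,"ry":0,"rz":0},{"tx":0,"ty":0,"tz":0,"rx":0,"ry":0,"rz":0},{"tx":0,"ty":0,"tz":0,"rx":0,"ry":0,"rz":0},{"tx":0,"ty":0,"tz":0,"rx":0,"ry":0,"rz":0},{"tx":0,"ty":0,"tz":0,"rx":0,"ry":0,"rz":0},{"tx":0,"ty":0,"tz":0,"rx":0,"ry":0,"rz":0},{"tx":0,"ty":0,"tz":0,"rx":0,"ry":0,"rz":0},{"tx":0,"ty":0,"tz":0,"rx":0,"ry":0,"rz":0}]' 1; python3 -c "
from h import *
s,m=st();print(s['torque'],s['time'])"
```

```text
position: [577.9, 281.7, 308.1]
ft_force: [0.3, 0.1, -0.4]
opening: 0.996
gripper_force: 0.0
time: 10.42
position: [577.9, 281.9, 307.8]
orientation: [0.038, 0.999, -0.0, -0.0]
ft_force: [0.2, 0.2, 0.6]
opening: 0.169
gripper_force: 0.0
[ 0.0209243   0.01040017 -0.02635843] 10.4167
```

```bash
python3 -m handwheel '[{"tx":0,"ty":0,"tz":0,"rx":0,"ry":0,"rz":0},{"tx":0,"ty":0,"tz":0,"rx":0,"ry":0,"rz":0},{"tx":0,"ty":0,"tz":0,"rx":0,"ry":0,"rz":0},{"tx":0,"ty":0,"tz":0,"rx":0,"ry":0,"rz":0}]'|grep -E "pos|ft|open|grip"; python3 -m handwheel '[{"tx":0,"ty":0,"tz":4,"rx":0,"ry":0,"rz":0},{"tx":0,"ty":0,"tz":8,"rx":0,"ry":0,"rz":0},{"tx":0,"ty":0,"tz":12,"rx":0,"ry":0,"rz":0},{"tx":0,"ty":0,"tz":16,"rx":0,"ry":0,"rz":0},{"tx":0,"ty":0,"tz":20,"rx":0,"ry":0,"rz":0},{"tx":0,"ty":0,"tz":22,"rx":0,"ry":0,"rz":0},{"tx":0,"ty":0,"tz":23,"rx":0,"ry":0,"rz":0},{"tx":0,"ty":0,"tz":23,"rx":0,"ry":0,"rz":0}]'; python3 -m handwheel '[{"tx":0,"ty":0,"tz":1,"rx":0,"ry":0,"rz":0},{"tx":0,"ty":0,"tz":2,"rx":0,"ry":0,"rz":0},{"tx":0,"ty":0,"tz":2,"rx":0,"ry":0,"rz":0}]'|grep -E "pos|ft"; python3 -c "
from h import *
s,m=st();print(s['torque'],s['time'])"
```

```text
position: [577.8, 282.5, 307.8]
ft_force: [0.8, 3.8, -0.8]
opening: 0.132
gripper_force: 30.0
time: 11.42
position: [577.9, 282.4, 284.3]
orientation: [0.038, 0.999, 0.0, 0.0]
ft_force: [-0.6, 5.0, 1.9]
opening: 0.14
gripper_force: 30.0
position: [577.9, 282.4, 282.5]
ft_force: [-0.8, 4.7, 2.1]
[1.27415182 0.14837432 0.01735527] 11.6667
```

```bash
python3 -m handwheel '[{"tx":0,"ty":0.5,"tz":0.5,"rx":0,"ry":0,"rz":0},{"tx":0,"ty":0.9,"tz":1,"rx":0,"ry":0,"rz":0},{"tx":0,"ty":0.9,"tz":1,"rx":0,"ry":0,"rz":0}]'|grep -E "pos|ft"; python3 -m handwheel '[{"tx":0,"ty":0,"tz":0.5,"rx":0,"ry":0,"rz":0},{"tx":0,"ty":0,"tz":1,"rx":0,"ry":0,"rz":0},{"tx":0,"ty":0,"tz":1,"rx":0,"ry":0,"rz":0}]'|grep -E "pos|ft"; python3 -m handwheel '[{"tx":0,"ty":0,"tz":0.5,"rx":0,"ry":0,"rz":0},{"tx":0,"ty":0,"tz":1,"rx":0,"ry":0,"rz":0},{"tx":0,"ty":0,"tz":1,"rx":0,"ry":0,"rz":0}]'|grep -E "pos|ft"
```

```text
position: [578.0, 282.7, 281.4]
ft_force: [-0.8, 4.6, 2.0]
position: [578.0, 282.8, 280.7]
ft_force: [-1.4, 3.5, 3.8]
position: [578.0, 282.7, 280.2]
ft_force: [-3.1, 2.4, 6.8]
```

Contact with the thread is at plunge ≈ 27 mm with about 7 N. Turning backward now, in small steps, easing up with the climb.

```bash
for i in 1; do :; done; python3 -m handwheel '[{"tx":0,"ty":0,"tz":0,"rx":0,"ry":0,"rz":-4},{"tx":0,"ty":0,"tz":-0.1,"rx":0,"ry":0,"rz":-8},{"tx":0,"ty":0,"tz":-0.15,"rx":0,"ry":0,"rz":-12},{"tx":0,"ty":0,"tz":-0.2,"rx":0,"ry":0,"rz":-15},{"tx":0,"ty":0,"tz":-0.2,"rx":0,"ry":0,"rz":-15}]'|grep -E "pos|ft|open"; python3 -m handwheel '[{"tx":0,"ty":0,"tz":0,"rx":0,"ry":0,"rz":-4},{"tx":0,"ty":0,"tz":-0.1,"rx":0,"ry":0,"rz":-8},{"tx":0,"ty":0,"tz":-0.15,"rx":0,"ry":0,"rz":-12},{"tx":0,"ty":0,"tz":-0.2,"rx":0,"ry":0,"rz":-15},{"tx":0,"ty":0,"tz":-0.2,"rx":0,"ry":0,"rz":-15}]'|grep -E "pos|ft|open"; python3 -c "
from h import *
s,m=st();print(s['torque'],s['time'],s['joint_pos'])"
```

```text
position: [578.0, 282.7, 280.5]
ft_force: [-2.9, 2.4, 7.2]
opening: 0.136
position: [578.1, 282.6, 280.7]
ft_force: [-4.4, 2.1, 8.3]
opening: 0.137
[0.45101127 0.84079569 0.02689302] 13.25 [-0.69826103  0.41167533  0.22347702  1.63481949 -0.09947535  1.1060067
  1.57260637]
```

```bash
python3 -m handwheel '[{"tx":0,"ty":0,"tz":0,"rx":0,"ry":0,"rz":-4},{"tx":0,"ty":0,"tz":-0.1,"rx":0,"ry":0,"rz":-8},{"tx":0,"ty":0,"tz":-0.2,"rx":0,"ry":0,"rz":-12},{"tx":0,"ty":0,"tz":-0.2,"rx":0,"ry":0,"rz":-12}]'|grep -E "pos|ft|open"; python3 -m handwheel '[{"tx":0,"ty":0,"tz":0,"rx":0,"ry":0,"rz":-4},{"tx":0,"ty":0,"tz":-0.1,"rx":0,"ry":0,"rz":-8},{"tx":0,"ty":0,"tz":-0.2,"rx":0,"ry":0,"rz":-12},{"tx":0,"ty":0,"tz":-0.2,"rx":0,"ry":0,"rz":-12}]'|grep -E "pos|ft|open"; python3 -c "
from h import *
s,m=st();print(s['torque'],s['time'],s['joint_pos'])"
```

```text
position: [578.0, 282.6, 280.9]
ft_force: [-3.8, 1.8, 8.3]
opening: 0.14
position: [578.1, 282.6, 281.0]
ft_force: [-2.9, 2.0, 7.0]
opening: 0.132
[0.48550171 0.80338211 0.02380716] 13.9167 [-0.64001085  0.40828009  0.14861957  1.63124282 -0.06573446  1.1068008
  1.96671841]
```

```bash
python3 -m handwheel '[{"tx":0,"ty":0,"tz":0,"rx":0,"ry":0,"rz":-4},{"tx":0,"ty":0,"tz":0,"rx":0,"ry":0,"rz":-8},{"tx":0,"ty":0,"tz":0,"rx":0,"ry":0,"rz":-8}]'|grep -E "pos|ft|open"; python3 -m handwheel '[{"tx":0,"ty":0,"tz":0,"rx":0,"ry":0,"rz":-4},{"tx":0,"ty":0,"tz":0,"rx":0,"ry":0,"rz":-7},{"tx":0,"ty":0,"tz":0,"rx":0,"ry":0,"rz":-7}]'|grep -E "pos|ft|open"; python3 -c "
from h import *
s,m=st();print(s['torque'],s['time'],s['joint_pos'])"
```

```text
position: [578.0, 282.6, 280.5]
ft_force: [-2.6, 2.0, 3.8]
opening: 0.135
position: [578.1, 282.6, 280.4]
ft_force: [-1.5, 2.0, 2.7]
opening: 0.131
[0.56048084 0.26119315 0.02010564] 14.4167 [-0.60450079  0.40797892  0.10312397  1.62960548 -0.04542112  1.10647542
  2.20881418]
```

The force fell from 7–8 N to the spring's 2.7 N and z dropped, so it's off the start of the thread, at about bolt -0.85. I'll follow it down to bear again.

```bash
python3 -m handwheel '[{"tx":0,"ty":0,"tz":1.5,"rx":0,"ry":0,"rz":0},{"tx":0,"ty":0,"tz":3,"rx":0,"ry":0,"rz":0},{"tx":0,"ty":0,"tz":4.5,"rx":0,"ry":0,"rz":0},{"tx":0,"ty":0,"tz":4.5,"rx":0,"ry":0,"rz":0}]'|grep -E "pos|ft|open"; python3 -m handwheel '[{"tx":0,"ty":0,"tz":0.5,"rx":0,"ry":0,"rz":0},{"tx":0,"ty":0,"tz":0.8,"rx":0,"ry":0,"rz":0},{"tx":0,"ty":0,"tz":0.8,"rx":0,"ry":0,"rz":0}]'|grep -E "pos|ft|open"; python3 -c "
from h import *
s,m=st();print(s['torque'],s['time'],s['joint_pos'])"
```

```text
position: [578.1, 282.6, 275.8]
ft_force: [-2.1, 2.4, 2.6]
opening: 0.135
position: [578.1, 282.6, 275.5]
ft_force: [-1.8, 0.8, 4.9]
opening: 0.133
[ 0.25603089  0.45347189 -0.06769093] 15.0 [-0.6044887   0.4126331   0.1030498   1.63398112 -0.0460585   1.09733167
  2.20845302]
```

Bearing at plunge ≈ 32 mm. Screwing forward, 0.1 mm down per 6°.

```bash
python3 -m handwheel '[{"tx":0,"ty":0,"tz":0.1,"rx":0,"ry":0,"rz":6},{"tx":0,"ty":0,"tz":0.2,"rx":0,"ry":0,"rz":12},{"tx":0,"ty":0,"tz":0.3,"rx":0,"ry":0,"rz":18},{"tx":0,"ty":0,"tz":0.4,"rx":0,"ry":0,"rz":24},{"tx":0,"ty":0,"tz":0.5,"rx":0,"ry":0,"rz":30},{"tx":0,"ty":0,"tz":0.6,"rx":0,"ry":0,"rz":36},{"tx":0,"ty":0,"tz":0.7,"rx":0,"ry":0,"rz":42},{"tx":0,"ty":0,"tz":0.8,"rx":0,"ry":0,"rz":48},{"tx":0,"ty":0,"tz":0.9,"rx":0,"ry":0,"rz":54},{"tx":0,"ty":0,"tz":1,"rx":0,"ry":0,"rz":60},{"tx":0,"ty":0,"tz":1,"rx":0,"ry":0,"rz":60}]'; python3 -c "
from h import *
s,m=st();print(s['torque'],s['time'],s['joint_pos'])"
```

```text
time: 15.92
position: [578.0, 282.8, 274.5]
orientation: [-0.036, 0.999, -0.0, 0.0]
ft_force: [-2.0, 1.8, 5.1]
opening: 0.139
gripper_force: 30.0
[ 0.2909976   0.56983974 -0.04772347] 15.9167 [-0.75244415  0.42244571  0.29326154  1.64322019 -0.13341703  1.09572675
  1.22142058]
```

```bash
python3 -m handwheel '[{"tx":0,"ty":0,"tz":0.1,"rx":0,"ry":0,"rz":6},{"tx":0,"ty":0,"tz":0.2,"rx":0,"ry":0,"rz":12},{"tx":0,"ty":0,"tz":0.3,"rx":0,"ry":0,"rz":18},{"tx":0,"ty":0,"tz":0.4,"rx":0,"ry":0,"rz":24},{"tx":0,"ty":0,"tz":0.5,"rx":0,"ry":0,"rz":30},{"tx":0,"ty":0,"tz":0.6,"rx":0,"ry":0,"rz":36},{"tx":0,"ty":0,"tz":0.7,"rx":0,"ry":0,"rz":42},{"tx":0,"ty":0,"tz":0.8,"rx":0,"ry":0,"rz":48},{"tx":0,"ty":0,"tz":0.9,"rx":0,"ry":0,"rz":54},{"tx":0,"ty":0,"tz":1,"rx":0,"ry":0,"rz":60},{"tx":0,"ty":0,"tz":1.1,"rx":0,"ry":0,"rz":66},{"tx":0,"ty":0,"tz":1.2,"rx":0,"ry":0,"rz":72},{"tx":0,"ty":0,"tz":1.3,"rx":0,"ry":0,"rz":78},{"tx":0,"ty":0,"tz":1.4,"rx":0,"ry":0,"rz":84},{"tx":0,"ty":0,"tz":1.5,"rx":0,"ry":0,"rz":90},{"tx":0,"ty":0,"tz":1.5,"rx":0,"ry":0,"rz":90}]'; python3 -c "
from h import *
s,m=st();print(s['torque'],s['time'],s['joint_pos'])"
```

```text
time: 17.25
position: [578.1, 283.0, 273.1]
orientation: [0.681, 0.732, 0.0, 0.0]
ft_force: [-1.5, 2.1, 5.1]
opening: 0.135
gripper_force: 30.0
[ 0.45191645  0.47466867 -0.01906924] 17.25 [-0.98150381  0.46806215  0.59929644  1.65636397 -0.28856662  1.10649843
 -0.22888545]
```

```bash
python3 -m handwheel '[{"tx":0,"ty":0,"tz":0.1,"rx":0,"ry":0,"rz":6},{"tx":0,"ty":0,"tz":0.2,"rx":0,"ry":0,"rz":12},{"tx":0,"ty":0,"tz":0.3,"rx":0,"ry":0,"rz":18},{"tx":0,"ty":0,"tz":0.4,"rx":0,"ry":0,"rz":24},{"tx":0,"ty":0,"tz":0.5,"rx":0,"ry":0,"rz":30},{"tx":0,"ty":0,"tz":0.6,"rx":0,"ry":0,"rz":36},{"tx":0,"ty":0,"tz":0.7,"rx":0,"ry":0,"rz":42},{"tx":0,"ty":0,"tz":0.8,"rx":0,"ry":0,"rz":48},{"tx":0,"ty":0,"tz":0.9,"rx":0,"ry":0,"rz":54},{"tx":0,"ty":0,"tz":1,"rx":0,"ry":0,"rz":60},{"tx":0,"ty":0,"tz":1.1,"rx":0,"ry":0,"rz":66},{"tx":0,"ty":0,"tz":1.2,"rx":0,"ry":0,"rz":72},{"tx":0,"ty":0,"tz":1.3,"rx":0,"ry":0,"rz":78},{"tx":0,"ty":0,"tz":1.4,"rx":0,"ry":0,"rz":84},{"tx":0,"ty":0,"tz":1.5,"rx":0,"ry":0,"rz":90},{"tx":0,"ty":0,"tz":1.5,"rx":0,"ry":0,"rz":90}]'; python3 -c "
from h import *
s,m=st();print(s['torque'],s['time'],s['joint_pos'])"
```

```text
time: 18.58
position: [578.3, 282.9, 271.6]
orientation: [0.999, 0.037, 0.0, 0.0]
ft_force: [-0.5, 2.5, 5.1]
opening: 0.13
gripper_force: 30.0
[ 0.53542031  0.37607612 -0.04637575] 18.5833 [-1.2074802   0.58272941  0.94101244  1.6680067  -0.50716869  1.15446868
 -1.63125844]
```

About 240° done and the wrist is running out of range. It's past half a turn, so I'll let go, turn the open hand back half a turn around the wing, and regrip.

```bash
python3 -m handwheel '[{"tx":0,"ty":0,"tz":0,"rx":0,"ry":0,"rz":0},{"tx":0,"ty":0,"tz":0,"rx":0,"ry":0,"rz":0},{"tx":0,"ty":0,"tz":-1,"rx":0,"ry":0,"rz":0},{"tx":0,"ty":0,"tz":-2,"rx":0,"ry":0,"rz":0},{"tx":0,"ty":0,"tz":-2,"rx":0,"ry":0,"rz":0},{"tx":0,"ty":0,"tz":-2,"rx":0,"ry":0,"rz":0},{"tx":0,"ty":0,"tz":-2,"rx":0,"ry":0,"rz":0},{"tx":0,"ty":0,"tz":-2,"rx":0,"ry":0,"rz":0},{"tx":0,"ty":0,"tz":-2,"rx":0,"ry":0,"rz":0},{"tx":0,"ty":0,"tz":-2,"rx":0,"ry":0,"rz":0},{"tx":0,"ty":0,"tz":-2,"rx":0,"ry":0,"rz":0},{"tx":0,"ty":0,"tz":-2,"rx":0,"ry":0,"rz":0},{"tx":0,"ty":0,"tz":-2,"rx":0,"ry":0,"rz":0},{"tx":0,"ty":0,"tz":-2,"rx":0,"ry":0,"rz":0}]' 0; python3 -c "
from h import *
import cv2
cv2.imwrite('pics/c5.png',cv2.resize(cams.camera('scene')[160:360,220:420,::-1],None,fx=3,fy=3,interpolation=cv2.INTER_CUBIC))"
```

```text
time: 19.75
position: [578.0, 282.8, 273.3]
orientation: [0.999, 0.04, -0.0, 0.0]
ft_force: [-1.0, 0.1, -0.2]
opening: 0.991
gripper_force: 0.0
```

View pics/c5.png

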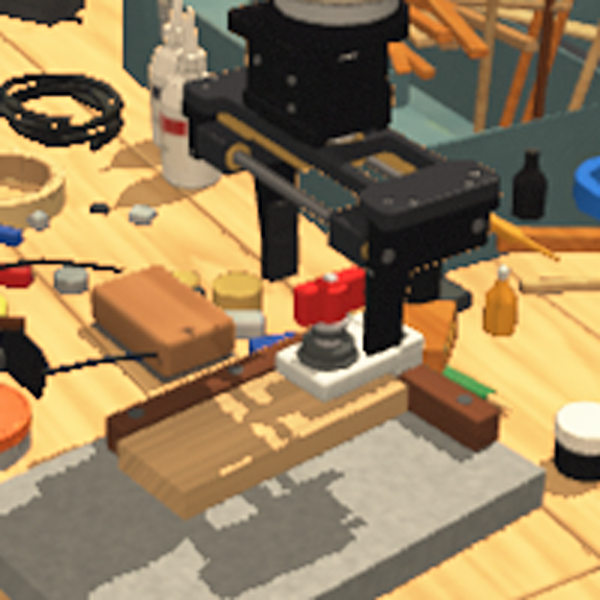

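The screw stays down, with the red wing low at crop (330,295), and the offcut is still flush. Turning the open hand back.

```bash
python3 -m handwheel '[{"tx":0,"ty":0,"tz":0,"rx":0,"ry":0,"rz":-6},{"tx":0,"ty":0,"tz":0,"rx":0,"ry":0,"rz":-12},{"tx":0,"ty":0,"tz":0,"rx":0,"ry":0,"rz":-18},{"tx":0,"ty":0,"tz":0,"rx":0,"ry":0,"rz":-24},{"tx":0,"ty":0,"tz":0,"rx":0,"ry":0,"rz":-30},{"tx":0,"ty":0,"tz":0,"rx":0,"ry":0,"rz":-36},{"tx":0,"ty":0,"tz":0,"rx":0,"ry":0,"rz":-42},{"tx":0,"ty":0,"tz":0,"rx":0,"ry":0,"rz":-48},{"tx":0,"ty":0,"tz":0,"rx":0,"ry":0,"rz":-54},{"tx":0,"ty":0,"tz":0,"rx":0,"ry":0,"rz":-60},{"tx":0,"ty":0,"tz":0,"rx":0,"ry":0,"rz":-66},{"tx":0,"ty":0,"tz":0,"rx":0,"ry":0,"rz":-72},{"tx":0,"ty":0,"tz":0,"rx":0,"ry":0,"rz":-78},{"tx":0,"ty":0,"tz":0,"rx":0,"ry":0,"rz":-84},{"tx":0,"ty":0,"tz":0,"rx":0,"ry":0,"rz":-90},{"tx":0,"ty":0,"tz":0,"rx":0,"ry":0,"rz":-90}]'|grep -E "pos|ft|ori"; python3 -m handwheel '[{"tx":0,"ty":0,"tz":0,"rx":0,"ry":0,"rz":-6},{"tx":0,"ty":0,"tz":0,"rx":0,"ry":0,"rz":-12},{"tx":0,"ty":0,"tz":0,"rx":0,"ry":0,"rz":-18},{"tx":0,"ty":0,"tz":0,"rx":0,"ry":0,"rz":-24},{"tx":0,"ty":0,"tz":0,"rx":0,"ry":0,"rz":-30},{"tx":0,"ty":0,"tz":0,"rx":0,"ry":0,"rz":-36},{"tx":0,"ty":0,"tz":0,"rx":0,"ry":0,"rz":-42},{"tx":0,"ty":0,"tz":0,"rx":0,"ry":0,"rz":-48},{"tx":0,"ty":0,"tz":0,"rx":0,"ry":0,"rz":-54},{"tx":0,"ty":0,"tz":0,"rx":0,"ry":0,"rz":-60},{"tx":0,"ty":0,"tz":0,"rx":0,"ry":0,"rz":-66},{"tx":0,"ty":0,"tz":0,"rx":0,"ry":0,"rz":-72},{"tx":0,"ty":0,"tz":0,"rx":0,"ry":0,"rz":-78},{"tx":0,"ty":0,"tz":0,"rx":0,"ry":0,"rz":-84},{"tx":0,"ty":0,"tz":0,"rx":0,"ry":0,"rz":-90},{"tx":0,"ty":0,"tz":0,"rx":0,"ry":0,"rz":-90}]'; python3 -m handwheel '[{"tx":0,"ty":0,"tz":0,"rx":0,"ry":0,"rz":0},{"tx":0,"ty":0,"tz":0,"rx":0,"ry":0,"rz":0},{"tx":0,"ty":0,"tz":0,"rx":0,"ry":0,"rz":0},{"tx":0,"ty":0,"tz":0,"rx":0,"ry":0,"rz":0},{"tx":0,"ty":0,"tz":0,"rx":0,"ry":0,"rz":0},{"tx":0,"ty":0,"tz":0,"rx":0,"ry":0,"rz":0},{"tx":0,"ty":0,"tz":0,"rx":0,"ry":0,"rz":0},{"tx":0,"ty":0,"tz":0,"rx":0,"ry":0,"rz":0},{"tx":0,"ty":0,"tz":0,"rx":0,"ry":0,"rz":0},{"tx":0,"ty":0,"tz":0,"rx":0,"ry":0,"rz":0},{"tx":0,"ty":0,"tz":0,"rx":0,"ry":0,"rz":0},{"tx":0,"ty":0,"tz":0,"rx":0,"ry":0,"rz":0},{"tx":0,"ty":0,"tz":0,"rx":0,"ry":0,"rz":0},{"tx":0,"ty":0,"tz":0,"rx":0,"ry":0,"rz":0},{"tx":0,"ty":0,"tz":0,"rx":0,"ry":0,"rz":0}]' 1; python3 -c "
from h import *
s,m=st();print(s['torque'],s['time'],s['joint_pos'])"
```

```text
position: [578.1, 282.6, 273.3]
orientation: [0.676, 0.736, 0.0, -0.0]
ft_force: [-0.2, 0.3, 0.3]
time: 22.47
position: [578.1, 282.6, 273.2]
orientation: [-0.041, 0.999, -0.0, -0.0]
ft_force: [0.4, -0.1, 0.5]
opening: 1.0
gripper_force: 0.0
time: 23.72
position: [578.0, 282.9, 273.3]
orientation: [-0.04, 0.999, 0.0, -0.0]
ft_force: [-0.0, 0.2, 0.7]
opening: 0.137
gripper_force: 30.0
[ 0.04001795  0.05961824 -0.00431909] 23.7167 [-0.74658016  0.42316663  0.28564508  1.64393909 -0.13068159  1.09330364
  1.22646166]
```

Regripped. I'll press to take up the play, then turn the remaining ~130°.

```bash
python3 -m handwheel '[{"tx":0,"ty":0,"tz":0.5,"rx":0,"ry":0,"rz":0},{"tx":0,"ty":0,"tz":1,"rx":0,"ry":0,"rz":0},{"tx":0,"ty":0,"tz":1,"rx":0,"ry":0,"rz":0},{"tx":0,"ty":0,"tz":1.1,"rx":0,"ry":0,"rz":6},{"tx":0,"ty":0,"tz":1.2,"rx":0,"ry":0,"rz":12},{"tx":0,"ty":0,"tz":1.3,"rx":0,"ry":0,"rz":18},{"tx":0,"ty":0,"tz":1.4,"rx":0,"ry":0,"rz":24},{"tx":0,"ty":0,"tz":1.5,"rx":0,"ry":0,"rz":30},{"tx":0,"ty":0,"tz":1.6,"rx":0,"ry":0,"rz":36},{"tx":0,"ty":0,"tz":1.7,"rx":0,"ry":0,"rz":42},{"tx":0,"ty":0,"tz":1.8,"rx":0,"ry":0,"rz":48},{"tx":0,"ty":0,"tz":1.9,"rx":0,"ry":0,"rz":54},{"tx":0,"ty":0,"tz":2,"rx":0,"ry":0,"rz":60},{"tx":0,"ty":0,"tz":2.1,"rx":0,"ry":0,"rz":66},{"tx":0,"ty":0,"tz":2.2,"rx":0,"ry":0,"rz":72},{"tx":0,"ty":0,"tz":2.2,"rx":0,"ry":0,"rz":72}]'; python3 -c "
from h import *
s,m=st();print(s['torque'],s['time'],s['joint_pos'])"
```

```text
time: 25.05
position: [578.0, 283.0, 271.2]
orientation: [0.557, 0.831, 0.0, 0.0]
ft_force: [-1.4, 1.2, 3.6]
opening: 0.139
gripper_force: 30.0
[0.12588463 0.19330262 0.02416169] 25.05 [-0.93041345  0.45612901  0.528994    1.6554514  -0.25218302  1.09826031
  0.05929851]
```

```bash
python3 -m handwheel '[{"tx":0,"ty":0,"tz":0.1,"rx":0,"ry":0,"rz":6},{"tx":0,"ty":0,"tz":0.3,"rx":0,"ry":0,"rz":12},{"tx":0,"ty":0,"tz":0.4,"rx":0,"ry":0,"rz":18},{"tx":0,"ty":0,"tz":0.5,"rx":0,"ry":0,"rz":24},{"tx":0,"ty":0,"tz":0.6,"rx":0,"ry":0,"rz":30},{"tx":0,"ty":0,"tz":0.7,"rx":0,"ry":0,"rz":36},{"tx":0,"ty":0,"tz":0.8,"rx":0,"ry":0,"rz":42},{"tx":0,"ty":0,"tz":1,"rx":0,"ry":0,"rz":48},{"tx":0,"ty":0,"tz":1.1,"rx":0,"ry":0,"rz":54},{"tx":0,"ty":0,"tz":1.2,"rx":0,"ry":0,"rz":58},{"tx":0,"ty":0,"tz":1.2,"rx":0,"ry":0,"rz":58},{"tx":0,"ty":0,"tz":1.2,"rx":0,"ry":0,"rz":58}]'; python3 -c "
from h import *
import cv2
s,m=st();print(s['torque'],s['time'],s['joint_pos'])
cv2.imwrite('pics/c6.png',cv2.resize(cams.camera('scene')[190:390,190:430,::-1],None,fx=3,fy=3,interpolation=cv2.INTER_CUBIC))"
```

```text
time: 26.05
position: [578.1, 283.0, 270.0]
orientation: [0.887, 0.461, 0.0, 0.0]
ft_force: [0.5, 0.4, 3.0]
opening: 0.135
gripper_force: 30.0
[0.02943256 0.02585373 0.00166322] 26.05 [-1.07930711  0.5077917   0.7392412   1.66383382 -0.37308122  1.11590995
 -0.84937449]
```

View pics/c6.png

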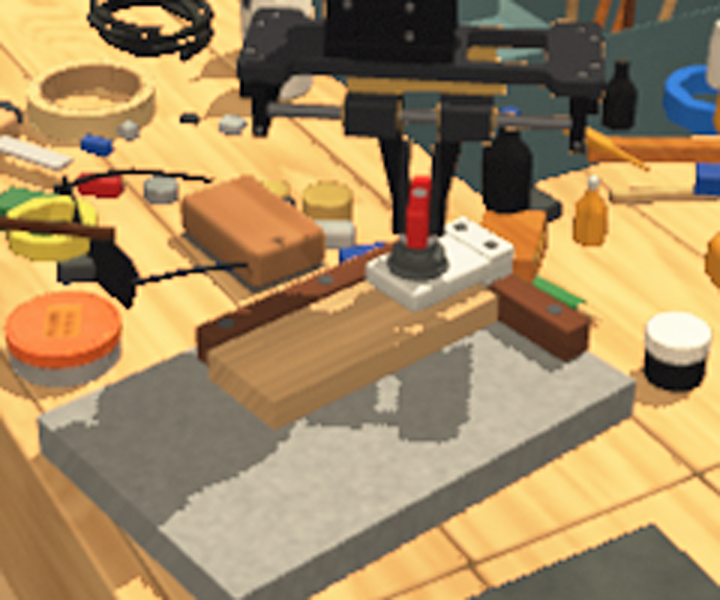

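The wing is still gripped with the screw down one turn. The offcut is flush on both fences and the bystanders haven't moved. Handing in.

```bash
python3 -c "
from workcell import workorder
print(workorder.hand_in())"
```

```text
the job is handed in; nothing more can be done
None
```

I pushed the offcut flush into both fences, backed the screw off to the drop (at about -0.8 rad), screwed it forward about one full turn with one regrip, and handed the job in at 26 s with the red wing still held.

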